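# Find the loaded sample case by its weight and put it in the drawer

## Task

One of the three identical closed cases in the leaning rack is loaded and clearly heavier. Going from the robot's left to its right, lift each case clear of its pocket to feel its weight, seating each back in its own pocket before lifting the next; then stand the heaviest case upright in the open top drawer and push the drawer fully shut, with the other two cases left seated in their own pockets. Leave the two jars and the orange pouch where they are.

Things in the scene. Friction and masses are not known exactly. Their poses are not given: they have to be found in the camera images.
- case_left: the left (robot's view, left is +y) of three look-alike closed sample cases: white box, yellow top, 100 mm wide (its y), 42 thick (x), 80 tall (z); origin at the centre of its underside, z out of its top. Starts seated in its pocket, top leaning 30 degrees towards the rack's +x (away from the robot). Empty cases weigh 0.11 to 0.13 kg, the loaded one (any of the three) 0.37 to 0.52 kg.
- case_middle: the middle (robot's view, left is +y) of three look-alike closed sample cases: white box, yellow top, 100 mm wide (its y), 42 thick (x), 80 tall (z); origin at the centre of its underside, z out of its top. Starts seated in its pocket, top leaning 30 degrees towards the rack's +x (away from the robot). Empty cases weigh 0.11 to 0.13 kg, the loaded one (any of the three) 0.37 to 0.52 kg.
- case_right: the right (robot's view, left is +y) of three look-alike closed sample cases: white box, yellow top, 100 mm wide (its y), 42 thick (x), 80 tall (z); origin at the centre of its underside, z out of its top. Starts seated in its pocket, top leaning 30 degrees towards the rack's +x (away from the robot). Empty cases weigh 0.11 to 0.13 kg, the loaded one (any of the three) 0.37 to 0.52 kg.
- pocket_left (a point): where the left case's origin is when seated (on the pocket floor; axes are the rack's, not tilted). Pocket: slot 112 mm wide, 50 mm front to back, walls 30 mm high (top 6 mm flared outward), all leaning 30 degrees like the case. The case rests on the back (+x) wall, 8 mm play before it, 6 mm at each side; it draws out along its own z and is clear of the walls after 35 mm.
- pocket_middle (a point): where the middle case's origin is when seated (on the pocket floor; axes are the rack's, not tilted). Pocket: slot 112 mm wide, 50 mm front to back, walls 30 mm high (top 6 mm flared outward), all leaning 30 degrees like the case. The case rests on the back (+x) wall, 8 mm play before it, 6 mm at each side; it draws out along its own z and is clear of the walls after 35 mm.
- pocket_right (a point): where the right case's origin is when seated (on the pocket floor; axes are the rack's, not tilted). Pocket: slot 112 mm wide, 50 mm front to back, walls 30 mm high (top 6 mm flared outward), all leaning 30 degrees like the case. The case rests on the back (+x) wall, 8 mm play before it, 6 mm at each side; it draws out along its own z and is clear of the walls after 35 mm.
- rack: fixed grey rack with the three leaning pockets in a row along its y, 116 mm apart; origin at the centre of its underside on the desk, z up, -x its front, facing the robot; base plate 130 x 368 mm. The pocket floors' centres are 45 mm above the desk; the pocket walls reach at most about 90 mm above it. A case set in with its foot away from the back wall leans over further.
- unit_drawer0_handle (a point): middle of the drawer's white bar handle (bar about 100 mm along y, about 10 mm thick, its centre line 35 mm before the drawer's front face); moves with the drawer; axes those of the unit: -x points out of the drawer (opening), +x pushes it shut.
- unit_drawer0: the green-fronted top drawer, open by q = 132 to 148 mm at the start; origin under the centre of its tray, axes the unit's: slides along -x to open; friction about 1 N, stays where left. Inside: floor 6 mm above the origin, x from -88 to 88 mm, y +-79 mm; walls reach 91, front 102 mm. Open to the sky from x = -88 mm to q - 94 mm (edge of the unit's top). An upright case fits under the top.
- unit: fixed white desktop drawer unit 220 (x) x 200 (y) x 175 mm (z), origin at the centre of its underside; -x is its front, towards the robot. With the drawer shut the bar handle's middle is at x = -145 mm, z = 138 mm; the drawer's origin at x = -1.5 mm, z = 62 mm.
- jar_a: bystander: specimen jar with yellow cap, 60 mm diameter, 70 mm tall, origin at the centre of its underside. Leave alone.
- jar_b: bystander: specimen jar with yellow cap, 60 mm diameter, 70 mm tall, origin at the centre of its underside. Leave alone.
- orange_case: bystander: orange hard pouch 170 x 75 x 45 mm lying on the desk, origin at the centre of its underside. Leave alone.
There are look-alikes about, which are no part of the job. Leave any purple or turquoise look-alike of the case_right alone. What is shaped like the case_left but black is not meant.

How it is judged (in metres and radians):
On the way, in this order (a step that is already met when the one before it is completed fails the run):
1. the left case is lifted at least 30 mm out of its pocket while the other two sit in theirs (within 18 mm) (distance between case_left and pocket_left above 0.03 m and distance between case_middle and pocket_middle below 0.018 m and distance between case_right and pocket_right below 0.018 m), for 0.2 s.
2. the middle case is lifted at least 30 mm out of its pocket while the other two sit in theirs (within 18 mm) (distance between case_middle and pocket_middle above 0.03 m and distance between case_left and pocket_left below 0.018 m and distance between case_right and pocket_right below 0.018 m), for 0.2 s.
3. the right case is lifted at least 30 mm out of its pocket while the other two sit in theirs (within 18 mm) (distance between case_right and pocket_right above 0.03 m and distance between case_left and pocket_left below 0.018 m and distance between case_middle and pocket_middle below 0.018 m), for 0.2 s.
At the end, for the whole second after the job is handed in: The heaviest case stands upright (within 0.15 rad) and at rest on the drawer's floor, with its full weight on it; the drawer is shut (open less than 10 mm); the two lighter cases are seated in their own pockets (within 18 mm) (x of unit_drawer0_handle in the frame of unit above -0.155 m and ((distance between case_middle and pocket_middle below 0.018 m and distance between case_right and pocket_right below 0.018 m and x of case_left in the frame of unit_drawer0 between -0.085 and 0.085 m and y of case_left in the frame of unit_drawer0 between -0.08 and 0.08 m and z of case_left in the frame of unit_drawer0 between 0 and 0.018 m and angle between case_left's own z axis and vertical below 0.15 rad and contact force between case_left and unit_drawer0 above 2.3 N and linear speed of case_left below 0.02 m/s) or (distance between case_left and pocket_left below 0.018 m and distance between case_right and pocket_right below 0.018 m and x of case_middle in the frame of unit_drawer0 between -0.085 and 0.085 m and y of case_middle in the frame of unit_drawer0 between -0.08 and 0.08 m and z of case_middle in the frame of unit_drawer0 between 0 and 0.018 m and angle between case_middle's own z axis and vertical below 0.15 rad and contact force between case_middle and unit_drawer0 above 2.3 N and linear speed of case_middle below 0.02 m/s) or (distance between case_left and pocket_left below 0.018 m and distance between case_middle and pocket_middle below 0.018 m and x of case_right in the frame of unit_drawer0 between -0.085 and 0.085 m and y of case_right in the frame of unit_drawer0 between -0.08 and 0.08 m and z of case_right in the frame of unit_drawer0 between 0 and 0.018 m and angle between case_right's own z axis and vertical below 0.15 rad and contact force between case_right and unit_drawer0 above 2.3 N and linear speed of case_right below 0.02 m/s))); the robot touches nothing.
It fails at once if a jar or the orange pouch is moved more than 30 mm or knocked over ((distance of jar_a from where it was at the start of the episode above 0.03 m or angle between jar_a's own z axis and vertical above 0.5 rad) or (distance of jar_b from where it was at the start of the episode above 0.03 m or angle between jar_b's own z axis and vertical above 0.5 rad) or (distance of orange_case from where it was at the start of the episode above 0.03 m or angle between orange_case's own z axis and vertical above 0.5 rad)).
It also fails if it takes over 72 s, if anything falls off the work surface, if the arm or the gripper's body presses on something with over 40 N, if the wrist force passes 120 N, or if a joint passes its speed limit or range.

## Robot

A 6-joint arm with a two-finger parallel gripper is mounted at the origin on the work surface. World frame = base frame: x ahead of the robot, y to its left, z up, the work surface at z = 0. Lengths are in mm, angles in rad, forces in N, time in s.
With the tool pointing down it reaches from about 300 to 775 mm from the base axis. Payload 14.6 kg.
Tool frame: the origin (TCP) lies at the very end of the fingers, on their centre line; the grasp point (between the pads) lies 19 mm behind it; z points along the fingers, y is the line along which they close (so a half turn about z gives the same grasp; the last joint's range is limited). The gripper opens to 94 mm and grips with 3 to 60 N. Pads are 16 mm wide; open, the fingers measure 119 mm over their backs; the gripper's body (75 mm by 177 mm) begins 78 mm behind the grasp point.
Start: joints at [-1.35, 0.3, 1.521, -0, 1.321, -0.067], TCP at [156.107, -527.371, 205.446] pointing down, gripper open.
Joint ranges: [-3.03, 3.03], [-0.79, 2.21], [0.23, 2.52], [-1.04, 4.18], [0, 3.07], [-2.55, 2.55]. Speed limits (rad/s): [2.22, 2.22, 2.57, 3.14, 3.14, 3.14].

## Interface

Orientations are given as [roll, pitch, yaw] about the fixed x, y, z axes, in that order (R = Rz(yaw) Ry(pitch) Rx(roll)).
In Python, from cell import manip, eyes, ticket gives the robot as it stands. The module is installed in compiled form; this text tells all that it offers.
- The arm moves only by the tool arm_command, never from a script. Its argument "plan" is a list of rows, each a list of 5 numbers: the opening, from -1 (shut) to 1 (fully open), then the shift along the tool's x, y, z in m, then the turn about the tool's z in rad. In form: [[jaw, dx, dy, dz, roll], ...]. A call has 1 to 20 rows; each row shifts and turns the commanded pose from where the row before left it, along the tool's axes as they then stand; what a row does not reach is not made up. A row lasts 1/8 s, in which the tool goes at most 62.5 mm and 10.7 degrees, less where a joint would pass 70% of its speed; a pose out of reach is approached as far as the arm can. A call is refused whole if a number of a shift passes 0.0625 or a number of a turn 0.188, either way. A call with a gripper value outside its range is refused whole. The fingers move at their own pace and stop on an object; "newtons" is the grip in N (left out, the last holds). Time passes only in rows, so rows that do not move let the fingers close. It gives the time, the measured TCP pose, the force, the opening and the grip force at its end, in the units of the state.
- manip.read_state(): the state, without advancing time (a new reading comes with each control period).
- eyes.camera(name): name is "scene" or "side" or "wrist"; returns a dict with "img" (480x640x3 uint8, blue, green, red), "z_map" (480x640 float32, mm along the optical axis (not along the pixel's ray), 0 where there is no reading), "fx", "fy", "cx", "cy" (pixels), "eye" and "orientation" of the camera in the world. Camera axes: x right, y down, z forward; pixel columns grow to the right and rows downward; lengths in mm; the calibration is good to about 2 mm. A picture is of the moment at which its call begins.
- ticket.sign_off(): hands the job in; it is judged then, once.
The state is a dict: "clock": time; "joints": joint angles; "qd": joint speeds; "effort": joint torques, N m; "eef_pos": TCP position; "eef_rot": TCP orientation; "wrist_force": force on the tool from outside, world axes, zero at the start; "moment": the same for the moment, N m; "finger_gap": finger opening in mm; "finger_force": force on a finger pad.
Only numpy, scipy, OpenCV 4.12 (cv2) and the standard library are available. Lean on these libraries where they do the work, as an engineer would, in place of code of your own. Each camera call takes 0.05 s, during which the arm holds its last target. There are 200 camera calls.

## Working session

There is one attempt and no reset: what is moved stays moved. The work goes in short steps, Python scripts to look and compute and a tool call to move; the robot and the scene stay as the last step left them, time stands still between calls to the robot, and variables do not carry over. Pictures are saved under pics/ and viewed, at most 10 in all, crops included, and the job is handed in when it is done.

Besides the shell and the picture viewer there is one more tool, called after "Call:" by a JSON object that holds its "method" and its "body", one argument or row to a line. arm_command: Moves the arm, as the interface text tells. Its arguments: {"type":"object","properties":{"plan":{"type":"array"},"newtons":{"type":"number"}},"required":["plan"]}

```bash
mkdir -p pics
python3 - <<'E'
from cell import manip, eyes
import cv2, numpy as np, pickle
s=manip.read_state(); print({k:np.round(v,3).tolist() for k,v in s.items()})
for n in("scene","side"):
    c=eyes.camera(n); cv2.imwrite(f"pics/{n}0.png",c["img"]); pickle.dump(c,open(f"{n}0.pkl","wb"))
    print(n,c["fx"],c["fy"],c["cx"],c["cy"],c["eye"],c["orientation"],(c["z_map"]>0).mean())
E
```

```text
{'clock': 0.0, 'joints': [-1.35, 0.3, 1.522, -0.0, 1.321, -0.067], 'qd': [0.001, -0.0, -0.001, 0.001, -0.001, -0.0], 'effort': [-0.002, -53.18, -35.274, 0.071, 0.024, -0.0], 'eef_pos': [156.046, -527.111, 204.903], 'eef_rot': [-3.14, -0.0, 0.288], 'wrist_force': [0.028, -0.469, 0.97], 'moment': [0.004, -0.031, -0.014], 'finger_force': 0.0, 'finger_gap': 94.048}
scene 605.1941268490044 605.1941268490044 315.9693459993893 233.11748343551017 [ 1361.36926561 -1152.73910686  1084.24577606] [-2.2141417  -0.01083164  0.67084882] 0.9937727864583333
side 589.5292961843642 589.5292961843642 316.42985204958194 236.48088952172495 [131.61744171 904.11490417 748.07980313] [-2.10288946e+00  4.49001296e-04 -2.73977540e+00] 0.9960807291666667
```

View pics/scene0.png

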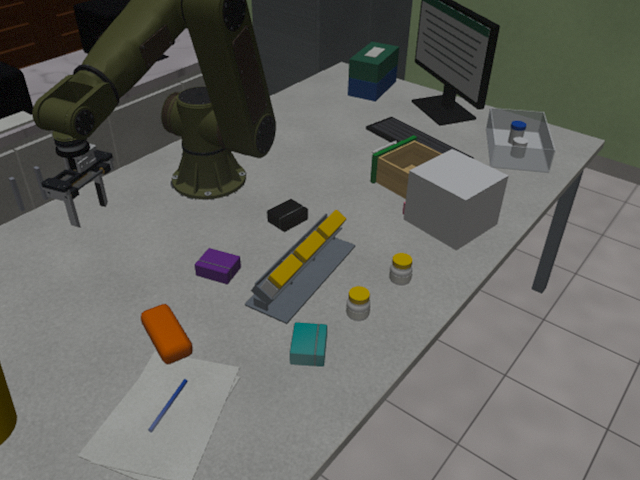

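View pics/side0.png

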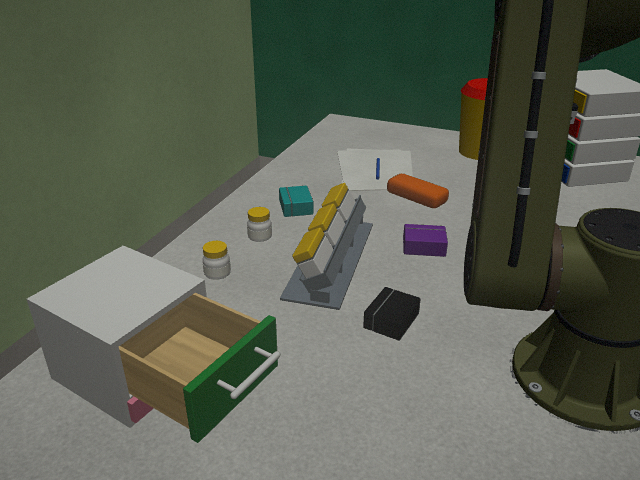

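The rack with its three white cases (yellow tops) is at scene ≈(285,270), (309,246), (333,223) and side ≈(308,246), (322,218), (338,195). Look-alikes to avoid:
- purple case at scene (217,265)
- turquoise case at scene (309,343)
- black case at scene (288,214)
- yellow-capped jars at scene (358,300) and (401,268), which are also not targets

Next I'll measure with depth.

```bash
cat > h.py <<'E'
import numpy as np, cv2, pickle
from scipy.spatial.transform import Rotation as R
def cloud(c):
    v,u=np.mgrid[:480,:640]; z=c["z_map"]
    p=np.stack([(u-c["cx"])/c["fx"]*z,(v-c["cy"])/c["fy"]*z,z],-1)
    return p@R.from_euler("xyz",c["orientation"]).as_matrix().T+c["eye"]
def hsv(c): return cv2.cvtColor(c["img"],cv2.COLOR_BGR2HSV)
def mask(c,lo,hi): return cv2.inRange(hsv(c),np.array(lo),np.array(hi))
E
python3 - <<'E'
from h import *
np.set_printoptions(precision=1,suppress=True)
for n in("scene","side"):
    c=pickle.load(open(n+"0.pkl","rb")); P=cloud(c); ok=c["z_map"]>0
    d=P[ok&(abs(P[...,2])<15)&(P[...,0]>300)&(P[...,0]<700)&(abs(P[...,1])<500)]; print(n,"desk z med",np.median(d[:,2]))
    for name,lo,hi,zr in(("yellow",(20,120,60),(32,255,255),(40,160)),("green",(55,120,25),(75,255,255),(40,220)),("purple",(125,100,20),(150,255,255),(5,100)),("turq",(80,100,30),(95,255,255),(5,100)),("orange",(3,150,60),(15,255,255),(5,100))):
        m=mask(c,lo,hi)*(ok&(P[...,2]>zr[0])&(P[...,2]<zr[1])&(P[...,0]>150)&(P[...,0]<1000)&(abs(P[...,1])<600)).astype(np.uint8)
        k,l,st,ce=cv2.connectedComponentsWithStats(m)
        for i in range(1,k):
            if st[i,4]<40: continue
            q=P[l==i]; w,V=np.linalg.eigh(np.cov(q.T))
            print(name,ce[i],st[i,4],"med",np.median(q,0),"lo",np.percentile(q,2,0),"hi",np.percentile(q,98,0),"nrm",V[:,0],"ax",V[:,2])
    # unit top
    q=P[ok&(abs(P[...,2]-175)<6)&(P[...,0]>350)&(P[...,0]<1000)&(P[...,1]>0)&(P[...,1]<600)]
    r=cv2.minAreaRect(q[:,:2].astype(np.float32)); print("top",len(q),r,q[:,2].mean())
E
```

```text
scene desk z med -0.9593039754240635
yellow [305.9 249.3] 1543 med [ 585.6 -203.5  111.9] lo [ 552.8 -343.2   95.8] hi [617.  -25.8 123.9] nrm [0.5 0.1 0.9] ax [-0.1  1.   0. ]
yellow [401.8 260.6] 255 med [778.4 -34.7  68.1] lo [753.1 -56.8  56.5] hi [800.6  -8.1  72.6] nrm [ 0.1 -0.1  1. ] ax [-0.5  0.8  0.1]
yellow [358.5 294.9] 299 med [ 766.2 -216.8   68. ] lo [ 739.9 -239.2   57. ] hi [ 788.7 -188.3   73.3] nrm [ 0.  -0.1  1. ] ax [-0.5  0.8  0.1]
green [386.6 154.4] 281 med [499.8 275.8 157.9] lo [487.8 239.   70.7] hi [528.  428.3 164.4] nrm [ 1.  -0.2  0. ] ax [0.2 0.9 0.3]
purple [221.8 259.1] 514 med [ 379.9 -307.4   40. ] lo [ 325.  -340.5   10.3] hi [ 422.8 -275.2   44.9] nrm [0.1 0.1 1. ] ax [-1.  -0.3  0.1]
purple [212.2 271.5] 484 med [ 387.4 -353.5   33.2] lo [ 339.9 -370.9    7.3] hi [ 430.9 -331.    44. ] nrm [-0.3  0.9 -0.3] ax [-1.  -0.3  0. ]
turq [303.6 338.6] 728 med [ 737.1 -395.    40.7] lo [ 697.3 -439.4   36. ] hi [ 775.8 -346.7   45.4] nrm [-0.  0.  1.] ax [-0.5  0.8 -0. ]
turq [321.3 340.1] 264 med [ 771.6 -371.    40.1] lo [ 740.5 -411.5   25.3] hi [ 79
[... 915 characters left out ...]
1]
purple [425.1 239.9] 1197 med [ 363.8 -290.6   40.7] lo [ 315.4 -356.7    7. ] hi [ 414.3 -267.7   45.5] nrm [-0.1  0.3  0.9] ax [-1.  -0.3  0. ]
turq [285.3 201.2] 215 med [ 747.9 -337.3   40.7] lo [ 732.  -405.2    7.1] hi [ 793.2 -322.2   45.5] nrm [0.8 0.6 0.1] ax [-0.5  0.8 -0.2]
turq [300.7 200. ] 574 med [ 718. -363.   41.] lo [ 684.9 -431.6    6.4] hi [ 767.2 -335.2   45.7] nrm [-0.1  0.2  1. ] ax [-0.5  0.8 -0.2]
orange [418.8 190.2] 1144 med [ 440.7 -548.2   39.8] lo [ 371.7 -593.5   11.6] hi [ 531.8 -514.4   48.6] nrm [0.1 0.4 0.9] ax [-1.   0.3 -0. ]
top 9238 ((751.1319580078125, 294.981689453125), (204.42202758789062, 210.64712524414062), 79.75037384033203) 174.74170298939782
```

Run:
```python
from h import *
np.set_printoptions(precision=3,suppress=True)
A=[]
for n in("scene","side"):
    c=pickle.load(open(n+"0.pkl","rb")); P=cloud(c); ok=c["z_map"]>0
    m=mask(c,(18,100,40),(34,255,255)).astype(bool)&ok&(P[...,0]>520)&(P[...,0]<650)&(P[...,1]>-420)&(P[...,1]<60)&(P[...,2]>70)&(P[...,2]<150)
    q=P[m]; ax=np.linalg.eigh(np.cov(q.T))[1][:,2]; ax*=np.sign(ax[1]); psi=np.arctan2(-ax[0],ax[1])
    ex=np.array([np.cos(psi),np.sin(psi)]); ey=np.array([-np.sin(psi),np.cos(psi)])
    x=q[:,:2]@ex; y=q[:,:2]@ey; w=.5*x+.866*q[:,2]; u=.866*x-.5*q[:,2]
    hw=np.percentile(w,[50,80,90,97]); t=abs(w-hw[1])<4
    print(n,"psi deg",np.degrees(psi),"w",hw,"u lo/hi",np.percentile(u[t],[1,3,97,99]),"y lo/hi",np.percentile(y[t],[0.5,2,98,99.5]),t.sum(), len(q))
    h,e=np.histogram(y[t],bins=np.arange(y.min(),y.max()+4,4)); print(h)
    # unit
    g=P[ok&(mask(c,(55,120,25),(75,255,255))>0)&(P[...,0]>440)&(P[...,0]<600)&(P[...,1]>200)&(P[...,1]<480)&(P[...,2]>60)]
    (vx,vy,x0,y0)=cv2.fitLine(g[:,:2].astype(np.float32),cv2.DIST_HUBER,0,.01,.01).ravel(); print("front yaw",np.degrees(np.arctan2(-vx*np.sign(vy),abs(vy))),x0,y0, len(g))
    T=P[ok&(abs(P[...,2]-175)<5)&(P[...,0]>600)&(P[...,0]<900)&(P[...,1]>150)&(P[...,1]<450)]
    for yaw in(-9,-10,-11,-12):
        r=np.radians(yaw); f=np.array([[np.cos(r),np.sin(r)],[-np.sin(r),np.cos(r)]]); tt=T[:,:2]@f.T; gg=g[:,:2]@f.T
        print(yaw,"top x,y",np.percentile(tt,[.5,99.5],0).ravel(),"front x,y",np.percentile(gg,[1,99],0).ravel())
```

```text
scene psi deg 7.765987014715033 w [374.294 376.833 378.015 379.587] u lo/hi [403.414 404.956 442.629 443.945] y lo/hi [-422.722 -419.603 -101.482  -96.676] 1044 1555
[ 7 21 21 14 23 21 14 15 15 21 20 19 14 19 19 16 16 19 17 16 13 13 16 16
 13  4  0  0  1 11 14 15 14 14 13 12 12 15 17 13 15  8 16 16 14 18  6 16
  9 13 10 14 17  7  4  0  0  3  5 15 15 11 14 11 12 14 14  9 13 14  5 11
 12  9 21  7  6 11 12  8 11 16  5  4  0]
front yaw -9.465799 503.79327 298.17984 281
-9 top x,y [595.106 304.468 801.098 508.98 ] front x,y [439.405 313.051 459.665 508.228]
-10 top x,y [588.086 317.086 793.613 520.917] front x,y [431.706 320.924 452.408 515.963]
-11 top x,y [580.347 329.014 786.442 532.802] front x,y [423.797 328.699 445.925 523.541]
-12 top x,y [572.051 339.868 779.316 544.837] front x,y [415.794 336.374 439.718 530.96 ]
side psi deg 7.439889992097417 w [374.855 376.715 377.327 377.942] u lo/hi [400.326 401.264 439.335 441.091] y lo/hi [-412.292 -405.061  -86.475  -83.709] 849 1406
[ 6  9  5  8  8  9  6 14  5  5  8  9 15  4 12  9  9  7 10  6  8 11  9 23
 12  4  0  0  0  5 10 12  3 14 15 10  6 10 11 14 10 10  8 11  9 14  8 11
 17  8 10 16 18 16  2  0  0  3  5 12 13 12 11 14 12 13 17 10 13 14 11 14
 14  8 17 12 13 12 16 14 13 24 21  2]
front yaw -10.443098 504.5748 369.20914 3768
-9 top x,y [591.642 310.43  797.645 510.967] front x,y [436.749 325.314 454.04  512.873]
-10 top x,y [585.049 322.736 790.13  522.137] front x,y [430.427 332.888 445.616 520.622]
-11 top x,y [577.258 334.411 782.526 534.005] front x,y [422.385 340.361 437.778 528.213]
-12 top x,y [568.567 345.628 775.131 546.607] front x,y [413.44  347.73  430.66  535.635]
```

Run:
```python
import cv2
a=cv2.imread("pics/side0.png")[170:320,250:400]
b=cv2.imread("pics/scene0.png")[195:330,230:380]
o=cv2.hconcat([cv2.resize(a,(400,400),interpolation=2),cv2.resize(b,(400,400),interpolation=2)]); cv2.imwrite("pics/crop0.png",o)
```

```text
(no output)
```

View pics/crop0.png

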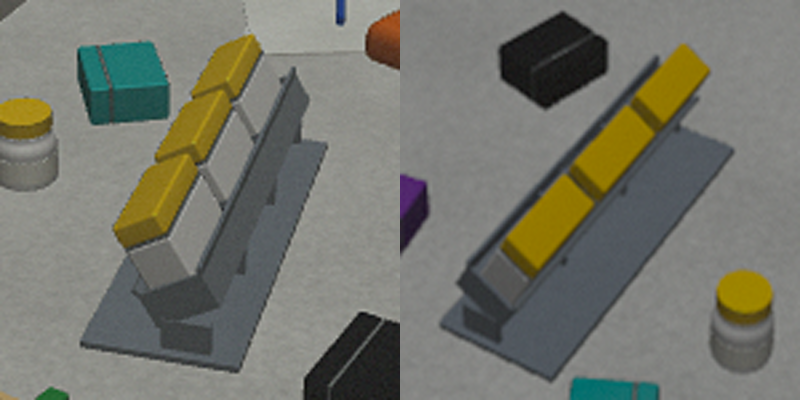

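The crop confirms it: three white, yellow-topped cases in the grey rack, left at scene (333,223), middle (309,246), right (285,270). The black, turquoise and purple cases lie outside it. Rack yaw is about 7.6°. I'll turn the tool to close along the rack's x and go above the left case.

Call:
{"method": "arm_command", "body": {
  "plan": [
    [1,0,0,0,-0.177],
    [1,0,0,0,-0.177],
    [1,0,0,0,-0.177],
    [1,0,0,0,-0.177],
    [1,0,0,0,-0.177],
    [1,0,0,0,-0.177],
    [1,0,0,0,-0.177],
    [1,0,0,0,-0.177]
  ]
}}

```text
clock: 1.1
eef_pos: [156.1, -527.2, 205.1]
eef_rot: [-3.142, -0.001, 1.71]
wrist_force: [0.4, 0.6, 0.7]
finger_gap: 94.3
finger_force: 0.0
```

Call:
{"method": "arm_command", "body": {
  "plan": [
    [1,0.029,0.033,0,0],
    [1,0.029,0.033,0,0],
    [1,0.029,0.033,0,0],
    [1,0.029,0.033,0,0],
    [1,0.029,0.033,0,0],
    [1,0.029,0.033,0,0],
    [1,0.029,0.033,0,0],
    [1,0.029,0.033,0,0],
    [1,0.029,0.033,0,0],
    [1,0.029,0.033,0,0],
    [1,0.029,0.033,0,0],
    [1,0.029,0.033,0,0],
    [1,0.029,0.033,0,0],
    [1,0.029,0.033,0,0]
  ],
  "newtons": 6
}}

```text
clock: 2.85
eef_pos: [560.9, -62.4, 205.2]
eef_rot: [-3.141, -0.0, 1.704]
wrist_force: [0.2, 0.0, 0.6]
finger_gap: 94.0
finger_force: 0.0
```

```bash
cat >> h.py <<'E'
PSI=np.radians(7.6)
def rk(p,a=PSI):  # world -> rotated frame
    p=np.asarray(p,float); c,s=np.cos(a),np.sin(a); q=p.copy(); q[...,0]=c*p[...,0]+s*p[...,1]; q[...,1]=-s*p[...,0]+c*p[...,1]; return q
def snap(n,name):
    from cell import eyes
    c=eyes.camera(n); cv2.imwrite(f"pics/{name}.png",c["img"]); pickle.dump(c,open(name+".pkl","wb")); return c
E
python3 - <<'E'
from h import *
from cell import manip
np.set_printoptions(precision=3,suppress=True)
s=manip.read_state(); print(s["clock"],s["eef_pos"],s["eef_rot"],rk(s["eef_pos"]),s["wrist_force"],s["joints"],s["finger_gap"])
c=snap("wrist","wrist1"); print(c["eye"],c["orientation"])
P=cloud(c); ok=c["z_map"]>0
m=(mask(c,(18,100,40),(34,255,255))>0)&ok&(P[...,2]>80)&(P[...,2]<150)
k,l,st,ce=cv2.connectedComponentsWithStats(m.astype(np.uint8))
for i in range(1,k):
    if st[i,4]<300: continue
    q=P[l==i]; r=rk(q); w=.5*r[:,0]+.866*r[:,2]; u=.866*r[:,0]-.5*r[:,2]; t=abs(w-np.percentile(w,60))<4
    W=np.linalg.eigh(np.cov(q[t].T))[1]
    print(ce[i],st[i],"w",np.median(w[t]),"u",np.percentile(u[t],[1,99]),"y",np.percentile(r[t,1],[1,99]),"n",W[:,0],"psi",np.degrees(np.arctan2(-W[0,2],W[1,2])))
E
```

```text
2.85 [560.885 -62.435 205.164] [-3.141 -0.     1.704] [ 547.7   -136.067  205.164] [0.211 0.041 0.563] [-0.176  0.332  1.479 -0.     1.331 -0.309] 93.95857171690798
[550.269  19.497 385.084] [2.853 0.    0.132]
[326.694 231.299] [ 303  173   49  122 5428] w 377.54473949299074 u [403.342 443.521] y [-181.903  -87.561] n [0.477 0.068 0.877] psi -172.3621462011493
[327.002 336.157] [ 306  297   43   76 3035] w 377.65372491086305 u [403.583 443.788] y [-269.814 -202.884] n [0.478 0.076 0.875] psi -166.7225817535225
[326.738 430.847] [ 307  410   40   43 1652] w 377.74683031148027 u [404.05 444.17] y [-369.241 -318.367] n [-0.478 -0.089 -0.874] psi 32.02824392063314
```

View pics/wrist1.png

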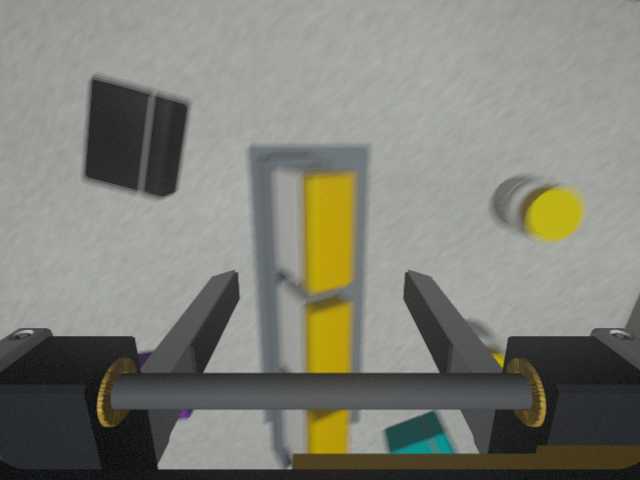

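The wrist view shows the left case's yellow top at (305–356, 170–290), centred between the open fingers. The pocket origin is at rack x≈515, y≈-134. Next I'll descend to z≈95 and close gently.

Call:
{"method": "arm_command", "body": {
  "plan": [
    [1,0.002,-0.001,0.025,0],
    [1,0,0,0.025,0],
    [1,0,0,0.025,0],
    [1,0,0,0.025,0],
    [1,0,0,0.01,0],
    [1,0,0,0,0],
    [0.3,0,0,0,0],
    [0.3,0,0,0,0],
    [0.15,0,0,0,0],
    [0.15,0,0,0,0],
    [0.1,0,0,0,0],
    [0.1,0,0,0,0]
  ],
  "newtons": 6
}}

```text
clock: 4.4
eef_pos: [559.8, -61.8, 96.1]
eef_rot: [3.139, 0.0, 1.704]
wrist_force: [6.2, 0.2, 3.5]
finger_gap: 52.4
finger_force: 5.7
```

Call:
{"method": "arm_command", "body": {
  "plan": [
    [-1,0,0,0,0],
    [-1,0,0,0,0],
    [-1,0.0,0.003,-0.005,0],
    [-1,0.0,0.003,-0.005,0],
    [-1,0,0,0,0]
  ],
  "newtons": 10
}}

```text
clock: 5.03
eef_pos: [564.9, -61.1, 105.8]
eef_rot: [-3.141, 0.0, 1.704]
wrist_force: [-1.0, -0.0, 2.3]
finger_gap: 51.6
finger_force: 9.8
```

Run:
```python
from h import *
c=snap("side","s1"); i=c["img"][150:330,230:420]; cv2.imwrite("pics/s1c.png",cv2.resize(i,None,fx=3,fy=3,interpolation=2))
```

```text
(no output)
```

View pics/s1c.png

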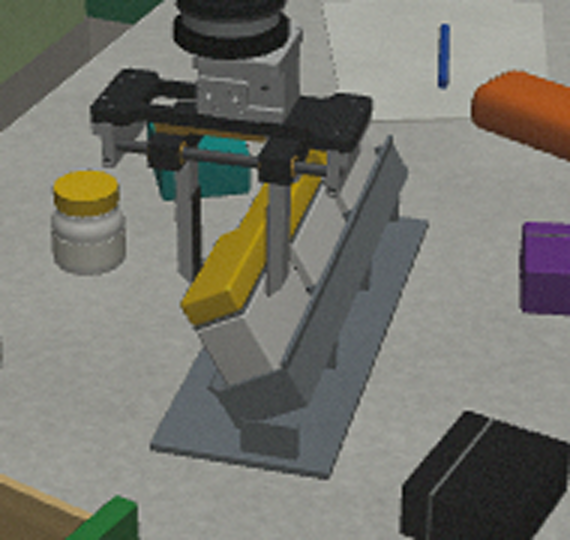

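The left case has come up with the fingers at crop (270,270), above its neighbours and still leaning. I'll carry on drawing it out.

Call:
{"method": "arm_command", "body": {
  "plan": [
    [-1,0,0.003,-0.005,0],
    [-1,0,0.003,-0.005,0],
    [-1,0,0.003,-0.005,0],
    [-1,0,0.003,-0.005,0],
    [-1,0,0.003,-0.005,0],
    [-1,0,0.003,-0.005,0],
    [-1,0,0,0,0],
    [-1,0,0,0,0],
    [-1,0,0,0,0]
  ]
}}

```text
clock: 6.2
eef_pos: [582.6, -58.6, 135.3]
eef_rot: [-3.141, -0.0, 1.704]
wrist_force: [-0.9, -0.6, -2.0]
finger_gap: 50.4
finger_force: 8.9
```

Run:
```python
from h import *
from cell import manip
c=snap("side","s2"); i=c["img"][130:330,220:420]; cv2.imwrite("pics/s2c.png",cv2.resize(i,None,fx=2.5,fy=2.5,interpolation=2))
s=manip.read_state(); print(s["wrist_force"],s["finger_gap"],s["moment"])
```

```text
[-0.43118072 -0.24778941 -0.82879306] 50.03277421739309 [-0.00860687 -0.07541296  0.01341341]
```

View pics/s2c.png

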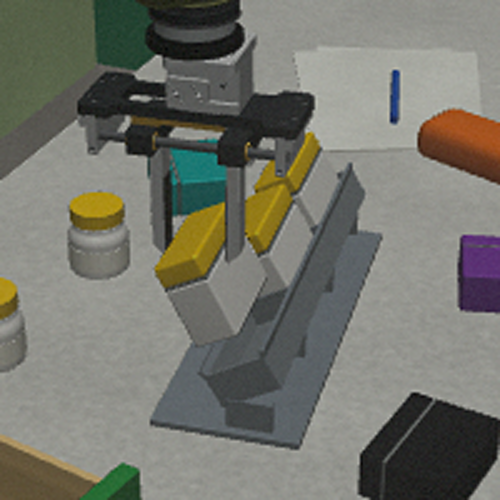

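The case is well clear, still leaning, with its fingers at crop (235,200). The weight reads about 1.5–2 N, so it looks empty. I'll return it along the same line.

Call:
{"method": "arm_command", "body": {
  "plan": [
    [-1,0,0,0,0],
    [-1,0,-0.003,0.005,0],
    [-1,0,-0.003,0.005,0],
    [-1,0,-0.003,0.005,0],
    [-1,0,-0.003,0.005,0],
    [-1,0,-0.003,0.005,0],
    [-1,0,0,0,0]
  ]
}}

```text
clock: 7.12
eef_pos: [568.8, -61.3, 113.6]
eef_rot: [3.138, 0.002, 1.704]
wrist_force: [-8.1, -2.1, 27.5]
finger_gap: 51.8
finger_force: 14.3
```

Call:
{"method": "arm_command", "body": {
  "plan": [
    [-1,0,-0.003,0.005,0],
    [-1,0,-0.003,0.005,0],
    [-1,0,0,0,0]
  ]
}}

```text
clock: 7.5
eef_pos: [561.1, -62.4, 102.6]
eef_rot: [-3.141, 0.002, 1.704]
wrist_force: [-16.0, -4.8, 26.5]
finger_gap: 53.6
finger_force: 13.7
```

```bash
cat >> h.py <<'E'
def cases(c,cut=(-192,-308)):
    P=cloud(c); r=rk(P); ok=(c["z_map"]>0)&(mask(c,(18,100,40),(34,255,255))>0)&(r[...,0]>500)&(r[...,0]<640)&(r[...,2]>85)&(r[...,2]<260)
    o={}
    for nm,a,b in(("L",-192,-60),("M",-308,-192),("R",-450,-308)):
        q=r[ok&(r[...,1]>a)&(r[...,1]<b)]
        if len(q)<50: continue
        # top-face: robust plane z=f(x,y)
        A=np.c_[q[:,:2],np.ones(len(q))]; k=np.ones(len(q),bool)
        for _ in range(8):
            f=np.linalg.lstsq(A[k],q[k,2],rcond=None)[0]; e=q[:,2]-A@f; k=e>-3
            k&=e<6
        n=np.array([-f[0],-f[1],1]); n/=np.linalg.norm(n)
        q=q[k]; w=.5*q[:,0]+.866*q[:,2]; u=.866*q[:,0]-.5*q[:,2]
        o[nm]=dict(n=k.sum(),tilt=np.degrees(np.arctan2(n[0],n[2])).round(1),roll=np.degrees(np.arctan2(n[1],n[2])).round(1),w=np.median(w).round(1),u=np.percentile(u,[2,98]).round(1).tolist(),y=np.percentile(q[:,1],[2,98]).round(1).tolist(),cen=np.median(q,0).round(1).tolist())
    return o
E
python3 - <<'E'
from h import *
for n in("side0","s1","s2"):
    print(n,cases(pickle.load(open(n+".pkl","rb"))))
c=snap("side","s3")
for k,v in cases(c).items(): print(k,v)
c=snap("wrist","w3"); 
for k,v in cases(c).items(): print(k,v)
E
```

```text
side0 {'L': {'n': np.int64(335), 'tilt': np.float64(28.1), 'roll': np.float64(0.5), 'w': np.float64(375.9), 'u': [400.3, 438.8], 'y': [-180.2, -87.2], 'cen': [549.7, -129.2, 116.7]}, 'M': {'n': np.int64(275), 'tilt': np.float64(28.3), 'roll': np.float64(0.8), 'w': np.float64(376.0), 'u': [400.3, 439.9], 'y': [-294.8, -201.5], 'cen': [550.2, -243.9, 116.6]}, 'R': {'n': np.int64(216), 'tilt': np.float64(28.3), 'roll': np.float64(0.5), 'w': np.float64(376.4), 'u': [400.9, 439.8], 'y': [-413.0, -317.4], 'cen': [550.4, -359.7, 116.8]}}
s1 {'L': {'n': np.int64(198), 'tilt': np.float64(8.7), 'roll': np.float64(0.5), 'w': np.float64(385.8), 'u': [397.7, 416.7], 'y': [-180.8, -86.7], 'cen': [543.0, -128.8, 130.9]}, 'M': {'n': np.int64(91), 'tilt': np.float64(24.6), 'roll': np.float64(-1.1), 'w': np.float64(375.7), 'u': [399.6, 441.2], 'y': [-277.1, -214.1], 'cen': [558.9, -242.4, 112.1]}}
s2 {'L': {'n': np.int64(329), 'tilt': np.float64(24.8), 'roll': np.float64(0.7), 'w': np.float64(419.9), 'u': [400.0, 437.8], 'y': [-179.0, -86.5], 'cen': [570.8, -127.1, 155.1]}, 'M': {'n': np.int64(185), '
[... 319 characters left out ...]
16.1]}}
L {'n': np.int64(406), 'tilt': np.float64(16.5), 'roll': np.float64(0.4), 'w': np.float64(395.9), 'u': [388.8, 426.8], 'y': [-182.5, -87.2], 'cen': [549.7, -130.2, 139.6]}
M {'n': np.int64(63), 'tilt': np.float64(14.3), 'roll': np.float64(-7.7), 'w': np.float64(375.8), 'u': [399.1, 437.8], 'y': [-284.2, -233.9], 'cen': [554.6, -258.3, 114.3]}
L {'n': np.int64(4742), 'tilt': np.float64(-9.3), 'roll': np.float64(0.3), 'w': np.float64(395.0), 'u': [391.5, 403.6], 'y': [-161.6, -88.5], 'cen': [540.6, -121.4, 143.5]}
M {'n': np.int64(2434), 'tilt': np.float64(28.6), 'roll': np.float64(-0.3), 'w': np.float64(377.7), 'u': [404.0, 442.2], 'y': [-250.1, -207.4], 'cen': [553.6, -227.3, 116.5]}
```

The lowered case tipped towards upright (about 18° lean) and its back lower edge caught on the back wall's lip. I'll lift a little, shift it towards the front wall, and lower again.

Call:
{"method": "arm_command", "body": {
  "plan": [
    [-1,0,0.003,-0.005,0],
    [-1,0,0.003,-0.005,0],
    [-1,0,-0.003,-0.002,0],
    [-1,0,-0.004,-0.002,0],
    [-1,0,0,0,0]
  ]
}}

```text
clock: 8.22
eef_pos: [560.6, -61.6, 114.5]
eef_rot: [3.142, -0.0, 1.704]
wrist_force: [0.5, -0.3, -1.4]
finger_gap: 42.9
finger_force: 9.8
```

Run:
```python
from h import *
c=snap("side","s4"); print(cases(c)["L"])
```

```text
{'n': np.int64(432), 'tilt': np.float64(2.4), 'roll': np.float64(0.4), 'w': np.float64(397.7), 'u': [384.2, 417.6], 'y': [-179.7, -85.9], 'cen': [546.0, -125.5, 143.7]}
```

The case is now upright in the grip (gap 42.9) and free. I'll slide it 22 mm towards the front, then lower its foot into the pocket.

Call:
{"method": "arm_command", "body": {
  "plan": [
    [-1,0,-0.008,0,0],
    [-1,0,-0.008,0,0],
    [-1,0,-0.005,0,0],
    [-1,0,-0.001,0.003,0],
    [-1,0,0,0.002,0],
    [-1,0,0,0,0]
  ]
}}

```text
clock: 9.02
eef_pos: [539.1, -64.5, 109.1]
eef_rot: [-3.141, -0.0, 1.704]
wrist_force: [0.1, 0.2, -1.5]
finger_gap: 42.8
finger_force: 9.8
```

Run:
```python
from h import *
from cell import manip
c=snap("side","s5"); print(cases(c)["L"]); s=manip.read_state(); print(s["wrist_force"],s["eef_pos"],s["finger_gap"])
i=c["img"][150:310,230:400]; cv2.imwrite("pics/s5c.png",cv2.resize(i,None,fx=3,fy=3,interpolation=2))
```

```text
{'n': np.int64(441), 'tilt': np.float64(2.5), 'roll': np.float64(0.2), 'w': np.float64(382.2), 'u': [367.4, 402.2], 'y': [-180.0, -86.1], 'cen': [524.6, -124.4, 138.3]}
[ 0.12212328  0.22669957 -1.42255665] [539.12122138 -64.47278807 109.25895309] 43.35239397932053
```

View pics/s5c.png

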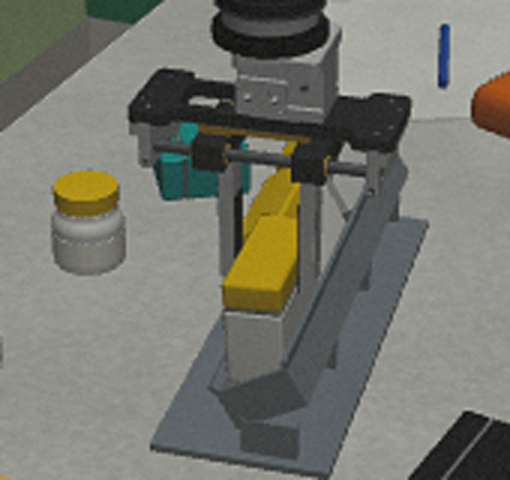

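The case is upright with its foot inside the left pocket at crop (255,370), and nothing is touching. I'll lower until there is contact.

Call:
{"method": "arm_command", "body": {
  "plan": [
    [-1,0,0,0.003,0],
    [-1,0,0,0.002,0],
    [-1,0,0,0,0]
  ]
}}

```text
clock: 9.45
eef_pos: [539.0, -64.5, 104.2]
eef_rot: [-3.141, -0.0, 1.704]
wrist_force: [-0.3, -0.0, -1.2]
finger_gap: 43.1
finger_force: 9.8
```

Call:
{"method": "arm_command", "body": {
  "plan": [
    [-1,0,0,0.003,0],
    [-1,0,0,0.001,0],
    [-1,0,0,0,0]
  ]
}}

```text
clock: 9.82
eef_pos: [539.3, -64.7, 101.8]
eef_rot: [3.141, 0.001, 1.704]
wrist_force: [-6.0, -0.5, 14.8]
finger_gap: 43.6
finger_force: 10.2
```

Call:
{"method": "arm_command", "body": {
  "plan": [
    [0.1,0,0,0,0],
    [0.3,0,0,0,0],
    [0.6,0,0,0,0],
    [1,0,0,0,0],
    [1,0,0,0,0],
    [1,0,0,0,0]
  ]
}}

```text
clock: 10.58
eef_pos: [539.1, -64.5, 100.4]
eef_rot: [-3.142, 0.0, 1.704]
wrist_force: [-0.5, -0.1, -0.6]
finger_gap: 93.5
finger_force: 0.0
```

Run:
```python
from h import *
for k in("side","wrist"):
    for a,b in cases(snap(k,"s6"+k)).items(): print(k,a,b)
```

```text
side L {'n': np.int64(491), 'tilt': np.float64(0.6), 'roll': np.float64(0.4), 'w': np.float64(375.9), 'u': [370.3, 404.5], 'y': [-180.2, -86.6], 'cen': [522.1, -130.2, 132.0]}
side M {'n': np.int64(209), 'tilt': np.float64(29.7), 'roll': np.float64(-0.1), 'w': np.float64(376.3), 'u': [400.4, 439.4], 'y': [-294.4, -203.6], 'cen': [551.8, -242.4, 116.1]}
side R {'n': np.int64(68), 'tilt': np.float64(21.9), 'roll': np.float64(1.0), 'w': np.float64(375.2), 'u': [400.1, 437.9], 'y': [-413.7, -315.7], 'cen': [551.1, -323.4, 115.2]}
wrist L {'n': np.int64(3291), 'tilt': np.float64(-53.2), 'roll': np.float64(-2.3), 'w': np.float64(371.4), 'u': [373.0, 389.7], 'y': [-166.5, -90.1], 'cen': [511.4, -116.9, 133.8]}
wrist M {'n': np.int64(2266), 'tilt': np.float64(28.4), 'roll': np.float64(-0.2), 'w': np.float64(377.7), 'u': [403.9, 441.5], 'y': [-246.3, -205.1], 'cen': [553.2, -223.7, 116.8]}
```

Still standing upright, held by friction. I'll nudge its top back with the front finger, high up.

Call:
{"method": "arm_command", "body": {
  "plan": [
    [1,0,0.01,-0.012,0],
    [1,0,0.012,0,0],
    [1,0,0.005,0,0],
    [1,0,0.004,0,0],
    [1,0,0.004,0,0],
    [1,0,0.004,0,0],
    [1,0,0,0,0]
  ]
}}

```text
clock: 11.55
eef_pos: [577.9, -59.3, 112.3]
eef_rot: [-3.142, -0.0, 1.704]
wrist_force: [-0.3, -0.5, -0.2]
finger_gap: 93.9
finger_force: 0.0
```

Run:
```python
from h import *
for k in("side",):
    for a,b in cases(snap(k,"s7"+k)).items(): print(k,a,b)
```

```text
side L {'n': np.int64(205), 'tilt': np.float64(-52.2), 'roll': np.float64(1.5), 'w': np.float64(371.3), 'u': [403.7, 421.7], 'y': [-177.7, -87.2], 'cen': [537.6, -125.1, 118.4]}
side M {'n': np.int64(151), 'tilt': np.float64(30.3), 'roll': np.float64(0.3), 'w': np.float64(376.3), 'u': [406.2, 440.3], 'y': [-295.9, -203.2], 'cen': [557.8, -233.0, 112.5]}
```

Call:
{"method": "arm_command", "body": {
  "plan": [
    [1,0,0,-0.03,0],
    [1,0,0,-0.03,0],
    [1,-0.04,-0.006,0,0],
    [1,-0.04,-0.006,0,0],
    [1,-0.035,-0.007,0,0],
    [1,0,0,0,0]
  ]
}}

```text
clock: 12.35
eef_pos: [573.7, -177.8, 172.3]
eef_rot: [-3.141, 0.0, 1.701]
wrist_force: [-0.4, -0.1, -1.0]
finger_gap: 93.8
finger_force: 0.0
```

Run:
```python
from h import *
for k in("side","wrist"):
    for a,b in cases(snap(k,"s8"+k)).items(): print(k,a,b)
```

```text
side L {'n': np.int64(280), 'tilt': np.float64(33.9), 'roll': np.float64(0.3), 'w': np.float64(378.1), 'u': [405.9, 443.8], 'y': [-179.6, -85.4], 'cen': [555.3, -128.8, 116.2]}
side M {'n': np.int64(276), 'tilt': np.float64(27.6), 'roll': np.float64(0.5), 'w': np.float64(376.0), 'u': [399.8, 438.9], 'y': [-297.5, -202.2], 'cen': [549.6, -244.6, 116.7]}
side R {'n': np.int64(216), 'tilt': np.float64(28.7), 'roll': np.float64(0.5), 'w': np.float64(376.4), 'u': [400.5, 439.4], 'y': [-413.7, -318.7], 'cen': [550.7, -360.8, 117.3]}
wrist L {'n': np.int64(7890), 'tilt': np.float64(34.8), 'roll': np.float64(0.0), 'w': np.float64(379.6), 'u': [409.7, 447.5], 'y': [-182.8, -92.9], 'cen': [559.6, -134.2, 115.5]}
wrist M {'n': np.int64(6015), 'tilt': np.float64(28.8), 'roll': np.float64(0.2), 'w': np.float64(377.7), 'u': [404.2, 442.2], 'y': [-298.2, -204.7], 'cen': [553.8, -247.7, 116.5]}
wrist R {'n': np.int64(2677), 'tilt': np.float64(28.7), 'roll': np.float64(0.3), 'w': np.float64(377.8), 'u': [404.4, 442.3], 'y': [-414.4, -319.5], 'cen': [554.2, -345.3, 116.4]}
```

The left case is back in its pocket: foot within about 4 mm, leaning 6° further. Now the middle case.

Call:
{"method": "arm_command", "body": {
  "plan": [
    [1,0.001,0.001,0.025,0],
    [1,0,0,0.025,0],
    [1,0,0,0.02,0],
    [1,0,0,0.006,0],
    [0.3,0,0,0,0],
    [0.3,0,0,0,0],
    [0.15,0,0,0,0],
    [0.12,0,0,0,0],
    [-1,0,0,0,0],
    [-1,0,0,0,0]
  ],
  "newtons": 14
}}

```text
clock: 13.7
eef_pos: [575.8, -174.7, 97.0]
eef_rot: [3.14, 0.001, 1.704]
wrist_force: [5.0, 1.3, 0.7]
finger_gap: 51.3
finger_force: 12.9
```

Call:
{"method": "arm_command", "body": {
  "plan": [
    [-1,0,0.003,-0.005,0],
    [-1,0,0.003,-0.005,0],
    [-1,0,0.003,-0.005,0],
    [-1,0,0.003,-0.005,0],
    [-1,0,0.003,-0.005,0],
    [-1,0,0.003,-0.005,0],
    [-1,0,0.003,-0.005,0],
    [-1,0,0.003,-0.005,0],
    [-1,0,0,0,0],
    [-1,0,0,0,0]
  ]
}}

```text
clock: 14.95
eef_pos: [598.7, -171.5, 136.3]
eef_rot: [-3.141, -0.0, 1.704]
wrist_force: [-0.4, 0.3, -4.5]
finger_gap: 42.8
finger_force: 13.5
```

Run:
```python
from h import *
from cell import manip
f=[]
for k in("side","wrist"):
    for a,b in cases(snap(k,"s9"+k)).items(): print(k,a,b)
    s=manip.read_state(); print(s["wrist_force"].round(1) if hasattr(s["wrist_force"],"round") else s["wrist_force"],s["finger_gap"])
```

```text
side L {'n': np.int64(296), 'tilt': np.float64(33.6), 'roll': np.float64(0.7), 'w': np.float64(377.8), 'u': [405.9, 445.1], 'y': [-179.7, -85.5], 'cen': [555.3, -127.6, 116.2]}
side M {'n': np.int64(315), 'tilt': np.float64(10.4), 'roll': np.float64(-0.1), 'w': np.float64(412.1), 'u': [400.0, 437.6], 'y': [-297.6, -202.7], 'cen': [569.4, -241.2, 147.0]}
side R {'n': np.int64(168), 'tilt': np.float64(27.1), 'roll': np.float64(0.2), 'w': np.float64(376.2), 'u': [399.5, 436.2], 'y': [-413.9, -320.5], 'cen': [545.2, -371.4, 119.7]}
[-0.4 -0.2 -5.3] 43.00391005208161
wrist L {'n': np.int64(10429), 'tilt': np.float64(35.0), 'roll': np.float64(0.0), 'w': np.float64(379.6), 'u': [409.9, 447.7], 'y': [-183.0, -102.6], 'cen': [559.7, -139.4, 115.4]}
wrist M {'n': np.int64(12000), 'tilt': np.float64(10.0), 'roll': np.float64(-0.6), 'w': np.float64(413.3), 'u': [403.9, 440.2], 'y': [-297.5, -204.5], 'cen': [571.5, -245.8, 147.4]}
wrist R {'n': np.int64(2199), 'tilt': np.float64(29.1), 'roll': np.float64(0.8), 'w': np.float64(377.9), 'u': [404.6, 442.3], 'y': [-400.8, -319.9], 'cen': [554.0, -374.8, 116.6]}
[ 0.4  0.2 -5.2] 43.16696268829392
```

The middle case is clearly the heavy one, at about 5 N. It hangs at roughly 10° lean. I'll put its foot back in the same way.

Call:
{"method": "arm_command", "body": {
  "plan": [
    [-1,0,-0.01,0,0],
    [-1,0,-0.01,0,0],
    [-1,0,-0.01,0,0],
    [-1,0,-0.002,0.003,0],
    [-1,0,-0.002,0.003,0],
    [-1,0,-0.002,0.003,0],
    [-1,0,0,0,0]
  ]
}}

```text
clock: 15.92
eef_pos: [563.0, -176.2, 127.0]
eef_rot: [-3.141, -0.0, 1.704]
wrist_force: [-0.0, -0.1, -4.5]
finger_gap: 43.1
finger_force: 13.5
```

Run:
```python
from h import *
for k in("side","wrist"):
    print(cases(snap(k,"s10"+k))["M"])
```

```text
{'n': np.int64(318), 'tilt': np.float64(9.6), 'roll': np.float64(-0.2), 'w': np.float64(386.2), 'u': [374.3, 410.7], 'y': [-296.5, -202.3], 'cen': [532.9, -242.1, 138.0]}
{'n': np.int64(535), 'tilt': np.float64(-22.9), 'roll': np.float64(-34.1), 'w': np.float64(383.1), 'u': [362.8, 394.2], 'y': [-300.2, -244.5], 'cen': [523.0, -293.5, 139.9]}
```

No contact yet, so I'll lower further.

Call:
{"method": "arm_command", "body": {
  "plan": [
    [-1,0,0,0.003,0],
    [-1,0,0,0.002,0],
    [-1,0,0,0,0]
  ]
}}

```text
clock: 16.4
eef_pos: [563.1, -176.2, 122.2]
eef_rot: [-3.141, -0.0, 1.704]
wrist_force: [0.4, -0.3, -4.9]
finger_gap: 42.5
finger_force: 13.5
```

Call:
{"method": "arm_command", "body": {
  "plan": [
    [-1,0,0,0.003,0],
    [-1,0,0,0.002,0],
    [-1,0,0,0,0]
  ]
}}

```text
clock: 16.77
eef_pos: [562.8, -176.6, 118.4]
eef_rot: [-3.141, 0.001, 1.704]
wrist_force: [-7.6, 1.3, 7.7]
finger_gap: 43.1
finger_force: 15.2
```

Call:
{"method": "arm_command", "body": {
  "plan": [
    [0.1,0,0,0,0],
    [0.3,0,0,0,0],
    [0.6,0,0,0,0],
    [1,0,0,0,0],
    [1,0,0,0,0]
  ]
}}

```text
clock: 17.4
eef_pos: [563.2, -176.3, 117.4]
eef_rot: [3.142, 0.0, 1.704]
wrist_force: [-0.1, 0.7, 0.2]
finger_gap: 87.8
finger_force: 0.0
```

Run:
```python
from h import *
for k in("side",):
    print(cases(snap(k,"s11"+k))["M"])
```

```text
{'n': np.int64(257), 'tilt': np.float64(0.1), 'roll': np.float64(1.0), 'w': np.float64(375.6), 'u': [377.8, 407.4], 'y': [-296.3, -203.5], 'cen': [523.8, -243.6, 130.6]}
```

Call:
{"method": "arm_command", "body": {
  "plan": [
    [1,0,0.01,0.004,0],
    [1,0,0.006,0,0],
    [1,0,0.004,0,0],
    [1,0,0.004,0,0],
    [1,0,0.004,0,0],
    [1,0,0.003,0,0],
    [1,0,0,0,0]
  ]
}}

```text
clock: 18.32
eef_pos: [594.0, -172.2, 113.4]
eef_rot: [3.142, -0.0, 1.704]
wrist_force: [0.5, -0.4, -0.3]
finger_gap: 93.9
finger_force: 0.0
```

Call:
{"method": "arm_command", "body": {
  "plan": [
    [1,0,0,-0.03,0],
    [1,0,0,-0.03,0],
    [1,-0.04,-0.006,0,0],
    [1,-0.04,-0.006,0,0],
    [1,-0.036,-0.007,0,0],
    [1,0,0,0,0]
  ]
}}

```text
clock: 19.08
eef_pos: [589.7, -291.8, 173.1]
eef_rot: [-3.141, -0.0, 1.701]
wrist_force: [0.7, 0.1, 0.2]
finger_gap: 94.0
finger_force: 0.0
```

Run:
```python
from h import *
from cell import manip
for k in("side","wrist"):
    for a,b in cases(snap(k,"s12"+k)).items(): print(k,a,b)
print(rk(manip.read_state()["eef_pos"]))
```

```text
side L {'n': np.int64(292), 'tilt': np.float64(33.6), 'roll': np.float64(0.6), 'w': np.float64(377.9), 'u': [406.3, 444.8], 'y': [-179.3, -86.1], 'cen': [555.1, -128.6, 116.1]}
side M {'n': np.int64(234), 'tilt': np.float64(34.2), 'roll': np.float64(0.7), 'w': np.float64(378.2), 'u': [406.4, 445.5], 'y': [-298.5, -201.4], 'cen': [556.4, -245.1, 115.9]}
side R {'n': np.int64(219), 'tilt': np.float64(28.5), 'roll': np.float64(0.6), 'w': np.float64(376.3), 'u': [400.6, 439.8], 'y': [-413.2, -317.2], 'cen': [550.1, -361.6, 116.9]}
wrist M {'n': np.int64(7866), 'tilt': np.float64(35.7), 'roll': np.float64(0.1), 'w': np.float64(380.0), 'u': [410.8, 448.6], 'y': [-299.7, -208.1], 'cen': [560.7, -249.9, 115.3]}
wrist R {'n': np.int64(5941), 'tilt': np.float64(28.9), 'roll': np.float64(0.2), 'w': np.float64(377.9), 'u': [404.5, 442.6], 'y': [-414.1, -320.8], 'cen': [554.3, -363.7, 116.4]}
[ 546.82241925 -364.92104902  173.24676706]
```

The middle case is seated again. Now the right case.

Call:
{"method": "arm_command", "body": {
  "plan": [
    [1,-0.001,-0.001,0.025,0],
    [1,0,0,0.025,0],
    [1,0,0,0.02,0],
    [1,0,0,0.006,0],
    [0.3,0,0,0,0],
    [0.3,0,0,0,0],
    [0.15,0,0,0,0],
    [0.12,0,0,0,0],
    [-1,0,0,0,0],
    [-1,0,0,0,0]
  ],
  "newtons": 10
}}

```text
clock: 20.42
eef_pos: [591.3, -290.7, 99.0]
eef_rot: [3.137, 0.002, 1.704]
wrist_force: [8.7, 1.2, 4.7]
finger_gap: 50.7
finger_force: 9.4
```

Call:
{"method": "arm_command", "body": {
  "plan": [
    [-1,0,0.003,-0.005,0],
    [-1,0,0.003,-0.005,0],
    [-1,0,0.003,-0.005,0],
    [-1,0,0.003,-0.005,0],
    [-1,0,0.003,-0.005,0],
    [-1,0,0.003,-0.005,0],
    [-1,0,0.003,-0.005,0],
    [-1,0,0.003,-0.005,0],
    [-1,0,0,0,0],
    [-1,0,0,0,0],
    [-1,0,0,0,0]
  ]
}}

```text
clock: 21.8
eef_pos: [613.2, -287.6, 137.2]
eef_rot: [-3.141, -0.0, 1.704]
wrist_force: [-0.3, -0.4, -1.7]
finger_gap: 50.1
finger_force: 8.9
```

Run:
```python
from h import *
from cell import manip
for k in("side","wrist"):
    for a,b in cases(snap(k,"s13"+k)).items(): print(k,a,b)
s=manip.read_state();print(rk(s["eef_pos"]),s["wrist_force"],s["finger_gap"])
```

```text
side L {'n': np.int64(286), 'tilt': np.float64(34.1), 'roll': np.float64(0.6), 'w': np.float64(377.9), 'u': [406.0, 444.1], 'y': [-179.6, -85.3], 'cen': [555.8, -127.6, 115.4]}
side M {'n': np.int64(224), 'tilt': np.float64(35.5), 'roll': np.float64(0.4), 'w': np.float64(378.4), 'u': [407.1, 445.5], 'y': [-297.5, -201.5], 'cen': [556.7, -244.9, 115.5]}
side R {'n': np.int64(204), 'tilt': np.float64(27.3), 'roll': np.float64(0.7), 'w': np.float64(420.5), 'u': [399.9, 438.5], 'y': [-414.0, -316.2], 'cen': [571.4, -360.4, 155.6]}
wrist M {'n': np.int64(10164), 'tilt': np.float64(35.8), 'roll': np.float64(-0.0), 'w': np.float64(380.0), 'u': [411.0, 448.7], 'y': [-300.1, -219.1], 'cen': [560.9, -256.1, 115.0]}
wrist R {'n': np.int64(10974), 'tilt': np.float64(27.7), 'roll': np.float64(0.1), 'w': np.float64(422.0), 'u': [402.8, 440.9], 'y': [-410.2, -320.3], 'cen': [575.0, -360.0, 155.4]}
[ 569.82026995 -366.21138832  137.29265671] [-0.6037149  -0.35064406 -0.69724421] 50.525974377011735
```

The right case is light (about 1–2 N) and still leaning at about 28°. I'll shift it 5 mm forward in the slot and draw it back in.

Call:
{"method": "arm_command", "body": {
  "plan": [
    [-1,0,-0.004,-0.002,0],
    [-1,0,-0.003,0.005,0],
    [-1,0,-0.003,0.005,0],
    [-1,0,-0.003,0.005,0],
    [-1,0,-0.003,0.005,0],
    [-1,0,0,0,0]
  ]
}}

```text
clock: 22.65
eef_pos: [597.2, -289.7, 119.0]
eef_rot: [-3.141, -0.0, 1.704]
wrist_force: [0.2, -0.5, -0.9]
finger_gap: 50.0
finger_force: 8.9
```

Call:
{"method": "arm_command", "body": {
  "plan": [
    [-1,0,-0.003,0.005,0],
    [-1,0,-0.003,0.005,0],
    [-1,0,0,0,0]
  ]
}}

```text
clock: 23.02
eef_pos: [591.2, -290.5, 108.9]
eef_rot: [-3.141, -0.001, 1.704]
wrist_force: [-0.0, -0.5, -1.1]
finger_gap: 50.1
finger_force: 8.9
```

Call:
{"method": "arm_command", "body": {
  "plan": [
    [-1,0,-0.003,0.005,0],
    [-1,0,-0.002,0.003,0],
    [-1,0,0,0,0]
  ]
}}

```text
clock: 23.4
eef_pos: [587.1, -291.1, 102.1]
eef_rot: [3.14, 0.0, 1.704]
wrist_force: [3.1, 1.8, 2.5]
finger_gap: 50.1
finger_force: 9.8
```

Call:
{"method": "arm_command", "body": {
  "plan": [
    [0.15,0,0,0,0],
    [0.3,0,0,0,0],
    [0.6,0,0,0,0],
    [1,0,0,0,0],
    [1,0,0,0,0],
    [1,0,0.002,-0.03,0],
    [1,0,0.002,-0.03,0],
    [1,0.03,0.001,-0.01,0],
    [1,0,0,0,0]
  ]
}}

```text
clock: 24.52
eef_pos: [588.0, -259.7, 172.6]
eef_rot: [3.14, 0.001, 1.705]
wrist_force: [0.2, -0.6, -0.2]
finger_gap: 94.2
finger_force: 0.0
```

Run:
```python
from h import *
from cell import manip
for k in("side","wrist"):
    for a,b in cases(snap(k,"s14"+k)).items(): print(k,a,b)
s=manip.read_state();print(rk(s["eef_pos"]),s["wrist_force"],s["finger_gap"])
```

```text
side L {'n': np.int64(283), 'tilt': np.float64(33.7), 'roll': np.float64(0.7), 'w': np.float64(377.9), 'u': [406.0, 444.3], 'y': [-179.7, -86.0], 'cen': [555.3, -127.2, 116.1]}
side M {'n': np.int64(226), 'tilt': np.float64(34.5), 'roll': np.float64(0.5), 'w': np.float64(378.4), 'u': [406.9, 445.3], 'y': [-297.0, -202.9], 'cen': [555.9, -243.2, 116.5]}
side R {'n': np.int64(104), 'tilt': np.float64(35.0), 'roll': np.float64(0.6), 'w': np.float64(382.3), 'u': [417.5, 440.1], 'y': [-413.2, -316.9], 'cen': [559.1, -357.9, 119.6]}
wrist L {'n': np.int64(1019), 'tilt': np.float64(35.8), 'roll': np.float64(-17.4), 'w': np.float64(378.9), 'u': [410.2, 447.4], 'y': [-186.1, -175.1], 'cen': [562.0, -182.2, 112.9]}
wrist M {'n': np.int64(7255), 'tilt': np.float64(35.6), 'roll': np.float64(0.1), 'w': np.float64(380.0), 'u': [410.9, 448.2], 'y': [-299.4, -206.1], 'cen': [560.3, -249.0, 115.4]}
wrist R {'n': np.int64(3575), 'tilt': np.float64(47.2), 'roll': np.float64(0.3), 'w': np.float64(382.2), 'u': [423.7, 458.6], 'y': [-413.2, -320.4], 'cen': [571.1, -362.9, 111.6]}
[ 547.81804586 -336.4396216   171.18733438] [-0.19498103 -0.21896664 -0.83999922] 93.96120306389173
```

All three steps are done, and the right case's foot is within about 11 mm of its seat. Now I'll take the heavy middle case.

Call:
{"method": "arm_command", "body": {
  "plan": [
    [1,0.045,0.001,0,0],
    [1,0.041,0.001,0,0],
    [1,0,0,0.025,0],
    [1,0,0,0.025,0],
    [1,0,0,0.02,0],
    [1,0,0,0.006,0],
    [0.3,0,0,0,0],
    [0.3,0,0,0,0],
    [0.15,0,0,0,0],
    [0.12,0,0,0,0],
    [-1,0,0,0,0],
    [-1,0,0,0,0]
  ],
  "newtons": 20
}}

```text
clock: 26.12
eef_pos: [578.4, -175.3, 95.8]
eef_rot: [3.141, 0.0, 1.704]
wrist_force: [2.2, 0.5, 2.8]
finger_gap: 53.6
finger_force: 18.1
```

Call:
{"method": "arm_command", "body": {
  "plan": [
    [-1,0,0.003,-0.005,0],
    [-1,0,0.003,-0.005,0],
    [-1,0,0.003,-0.005,0],
    [-1,0,0.003,-0.005,0],
    [-1,0,0.003,-0.005,0],
    [-1,0,0.003,-0.005,0],
    [-1,0,0.003,-0.005,0],
    [-1,0,0.003,-0.005,0],
    [-1,0,0,-0.02,0],
    [-1,0,0,-0.02,0],
    [-1,0,0,-0.02,0],
    [-1,0,0,0,0]
  ]
}}

```text
clock: 27.62
eef_pos: [602.6, -172.2, 197.0]
eef_rot: [3.139, 0.001, 1.704]
wrist_force: [-0.5, -0.6, -5.8]
finger_gap: 44.9
finger_force: 18.6
```

Run:
```python
from h import *
from cell import manip
for k in("side","wrist"):
    for a,b in cases(snap(k,"s15"+k)).items(): print(k,a,b)
s=manip.read_state();print(rk(s["eef_pos"]),s["wrist_force"],s["finger_gap"],s["joints"])
```

```text
side L {'n': np.int64(283), 'tilt': np.float64(34.1), 'roll': np.float64(0.4), 'w': np.float64(377.9), 'u': [406.6, 445.0], 'y': [-179.2, -86.1], 'cen': [555.7, -128.0, 116.0]}
side M {'n': np.int64(280), 'tilt': np.float64(18.5), 'roll': np.float64(0.5), 'w': np.float64(468.4), 'u': [373.2, 412.7], 'y': [-297.8, -203.3], 'cen': [573.7, -242.6, 209.5]}
side R {'n': np.int64(73), 'tilt': np.float64(-36.6), 'roll': np.float64(0.2), 'w': np.float64(374.5), 'u': [414.1, 422.8], 'y': [-412.5, -326.5], 'cen': [548.2, -390.6, 116.1]}
wrist L {'n': np.int64(7226), 'tilt': np.float64(34.9), 'roll': np.float64(0.1), 'w': np.float64(379.7), 'u': [410.0, 447.4], 'y': [-182.6, -89.2], 'cen': [559.7, -132.2, 115.5]}
wrist M {'n': np.int64(11579), 'tilt': np.float64(18.2), 'roll': np.float64(-0.1), 'w': np.float64(468.5), 'u': [376.9, 414.4], 'y': [-297.0, -205.2], 'cen': [575.9, -246.1, 208.5]}
wrist R {'n': np.int64(64), 'tilt': np.float64(-23.8), 'roll': np.float64(7.9), 'w': np.float64(383.9), 'u': [417.2, 428.8], 'y': [-416.3, -372.1], 'cen': [558.8, -412.5, 120.3]}
[ 573.77749886 -250.05290021  194.6907333 ] [-0.963124    0.24917222 -5.38401593] 44.45612008050558 [-3.36874439e-01  4.79139878e-01  1.29937050e+00  6.22083661e-05
  1.36376361e+00 -4.70013812e-01]
```

Call:
{"method": "arm_command", "body": {
  "plan": [
    [-1,0,0,-0.02,0],
    [-1,0,0,-0.02,0],
    [-1,0,0,-0.02,0.157],
    [-1,0,0,-0.005,0.158],
    [-1,0,0,0,0]
  ],
  "newtons": 22
}}

```text
clock: 28.35
eef_pos: [601.9, -172.1, 259.6]
eef_rot: [-3.141, -0.0, 1.39]
wrist_force: [0.5, 0.2, -5.0]
finger_gap: 44.6
finger_force: 20.5
```

Run:
```python
from h import *
from cell import manip
for k in("side",):
    for a,b in cases(snap(k,"s16"+k)).items(): print(k,a,b)
s=manip.read_state();print(s["eef_pos"],s["eef_rot"],s["finger_gap"])
```

```text
side L {'n': np.int64(293), 'tilt': np.float64(33.8), 'roll': np.float64(0.8), 'w': np.float64(377.7), 'u': [406.1, 445.0], 'y': [-179.6, -86.2], 'cen': [555.7, -127.5, 115.7]}
side R {'n': np.int64(120), 'tilt': np.float64(39.1), 'roll': np.float64(2.0), 'w': np.float64(382.0), 'u': [417.6, 451.9], 'y': [-410.1, -318.2], 'cen': [561.2, -348.9, 118.5]}
[ 601.74570426 -172.05792327  259.30576059] [-3.14014508e+00 -2.26802004e-04  1.39226006e+00] 44.686629427360174
```

The right case is unchanged, so I'll carry the heavy one over to the drawer.

Call:
{"method": "arm_command", "body": {
  "plan": [
    [-1,0.02,-0.004,0,0],
    [-1,0.0305,-0.006,0,0],
    [-1,0.0305,-0.006,0,0],
    [-1,0.0305,-0.006,0,0],
    [-1,0.0305,-0.006,0,0],
    [-1,0.0305,-0.006,0,0],
    [-1,0.0305,-0.006,0,0],
    [-1,0.0305,-0.006,0,0],
    [-1,0.0305,-0.006,0,0],
    [-1,0.0305,-0.006,0,0],
    [-1,0.0305,-0.006,0,0],
    [-1,0.0305,-0.006,0,0],
    [-1,0.0305,-0.006,0,0],
    [-1,0.0305,-0.006,0,0],
    [-1,0.0305,-0.006,0,0],
    [-1,0.0305,-0.006,0,0],
    [-1,0.0085,-0.004,0,0],
    [-1,0,0,0,0]
  ]
}}

```text
clock: 30.65
eef_pos: [592.9, 324.1, 259.9]
eef_rot: [-3.141, 0.001, 1.391]
wrist_force: [0.5, -0.1, -4.6]
finger_gap: 44.9
finger_force: 20.6
```

```bash
cat >> h.py <<'E'
YU=np.radians(-10.4); UX,UY=679,425.5
def uf(p): q=rk(p,YU); q[...,0]-=UX; q[...,1]-=UY; return q
E
python3 - <<'E'
from h import *
from cell import manip
np.set_printoptions(precision=1,suppress=True)
s=manip.read_state();print(s["eef_pos"],s["eef_rot"],uf(s["eef_pos"]),s["finger_gap"],s["wrist_force"])
for k in("side","wrist"):
    c=snap(k,"d1"+k); P=uf(cloud(c)); ok=c["z_map"]>0
    g=P[ok&(mask(c,(55,120,25),(75,255,255))>0)&(P[...,2]>60)&(P[...,0]<-150)&(abs(P[...,1])<130)]
    if len(g)>50: print(k,"front",np.percentile(g,[1,50,99],0).ravel())
    y=P[ok&(mask(c,(18,100,40),(34,255,255))>0)&(P[...,2]>200)]
    if len(y)>50: print("yellow",np.percentile(y,[1,50,99],0).ravel(),len(y))
    t=P[ok&(abs(P[...,2]-175)<5)&(abs(P[...,0])<130)&(abs(P[...,1])<130)]
    if len(t)>50: print("top",np.percentile(t,[1,99],0).ravel())
c=pickle.load(open("d1side.pkl","rb")); cv2.imwrite("pics/d1c.png",c["img"][120:460,20:440])
E
```

```text
[592.9 324.1 259.9] [-3.1  0.   1.4] [-154.4    0.3  259.9] 44.92864883605328 [ 0.5 -0.1 -4.6]
side front [-251.5  -88.9   64.4 -249.4   40.9  131.2 -236.4   98.3  163.9]
yellow [-716.3 -240.2  260.7 -417.1  -93.5  567.1 -131.5   55.8  645.1] 11071
top [-95.8 -94.6 171.  107.3 100.9 177.2]
wrist front [-247.   -91.2  161.5 -240.2   15.4  163.1 -233.6   96.1  164.7]
yellow [-181.2  -47.6  263.  -151.4   17.8  276.4 -110.6   46.4  387.7] 21284
top [-92.8 -91.2 174.  104.4 100.2 177.2]
```

View pics/d1c.png

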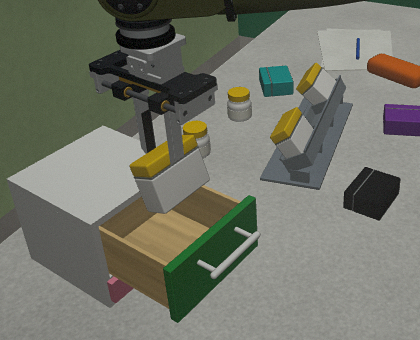

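The case hangs over the open drawer at crop (170,180), leaning, and clear of both the unit top and the drawer front. I'll lower it.

Call:
{"method": "arm_command", "body": {
  "plan": [
    [-1,0,0,0.02,0],
    [-1,0,0,0.025,0],
    [-1,0,0,0.025,0],
    [-1,0,0,0.025,0],
    [-1,0,0,0.012,0],
    [-1,0,0,0.005,0],
    [-1,0,0,0,0]
  ]
}}

```text
clock: 31.62
eef_pos: [593.8, 323.5, 149.1]
eef_rot: [3.141, -0.0, 1.389]
wrist_force: [0.3, 0.4, -5.0]
finger_gap: 44.3
finger_force: 20.6
```

Call:
{"method": "arm_command", "body": {
  "plan": [
    [-1,0,0,0.004,0],
    [-1,0,0,0.004,0],
    [-1,0,0,0,0]
  ]
}}

```text
clock: 32.0
eef_pos: [593.4, 323.5, 140.1]
eef_rot: [-3.141, 0.0, 1.389]
wrist_force: [-0.0, 0.9, -4.9]
finger_gap: 44.4
finger_force: 20.6
```

Call:
{"method": "arm_command", "body": {
  "plan": [
    [-1,0,0,0.003,0],
    [-1,0,0,0.002,0],
    [-1,0,0,0,0]
  ]
}}

```text
clock: 32.38
eef_pos: [594.7, 324.4, 138.5]
eef_rot: [3.137, -0.003, 1.389]
wrist_force: [-1.2, -0.2, 12.3]
finger_gap: 44.7
finger_force: 22.2
```

The foot is touching the floor. I'll ease the grip and move forward so the case swings upright about its back edge.

Call:
{"method": "arm_command", "body": {
  "plan": [
    [-1,0,-0.004,-0.001,0],
    [-1,0,-0.005,0,0],
    [-0.04,0,-0.005,0,0],
    [0.02,0,-0.005,0,0],
    [0.06,0,-0.004,0,0],
    [0.1,0,-0.003,0,0],
    [0.1,0,0,0,0]
  ],
  "newtons": 5
}}

```text
clock: 33.25
eef_pos: [567.9, 328.4, 136.6]
eef_rot: [3.141, -0.0, 1.389]
wrist_force: [1.2, -1.0, -1.2]
finger_gap: 51.8
finger_force: 0.0
```

```bash
cat >> h.py <<'E'
def dcase(c,zmin=120,zmax=175):
    P=uf(cloud(c)); q=P[(c["z_map"]>0)&(mask(c,(18,110,40),(34,255,255))>0)&(P[...,2]>zmin)&(P[...,2]<zmax)&(P[...,0]>-250)&(P[...,0]<-60)&(abs(P[...,1])<75)]
    if len(q)<40: return len(q)
    A=np.c_[q[:,:2],np.ones(len(q))]; k=np.ones(len(q),bool)
    for _ in range(8):
        f=np.linalg.lstsq(A[k],q[k,2],rcond=None)[0]; e=q[:,2]-A@f; k=(e>-3)&(e<6)
    return len(q),"tilt x,y",np.degrees(np.arctan(-f[:2])).round(1),np.percentile(q[k],[2,50,98],0).round(1).tolist()
E
python3 - <<'E'
from h import *
from cell import manip
for k in("side","wrist"): print(k,dcase(snap(k,"d2"+k)))
s=manip.read_state(); print(uf(s["eef_pos"]),s["wrist_force"])
E
```

```text
side (1249, 'tilt x,y', array([-0.6,  0.1]), [[-199.4, -47.3, 144.8], [-179.3, 12.7, 147.6], [-159.2, 45.8, 149.7]])
wrist (13708, 'tilt x,y', array([-0. ,  0.1]), [[-196.0, -47.7, 146.3], [-176.1, 4.1, 148.5], [-156.3, 46.0, 149.9]])
[-1.79539321e+02 -9.51777157e-02  1.36487778e+02] [-0.49832734 -0.65555038 -0.98145796]
```

The case is standing upright in the drawer, top at z≈148, at about unit x -177. I'll release, rise, and go round in front of the handle.

Call:
{"method": "arm_command", "body": {
  "plan": [
    [0.25,0,0,0,0],
    [0.3,0,0.001,0,0],
    [0.3,0,0,-0.03,0],
    [0.3,0,0,-0.03,0],
    [0.3,0,0,-0.03,0],
    [-1,0,-0.03,0,0],
    [-1,0,-0.04,0,0],
    [-1,0,-0.04,0,0],
    [-1,0,-0.036,0,0],
    [-1,0,0,0.03,0],
    [-1,0,0,0.03,0],
    [-1,0,0,0.03,0],
    [-1,0,0,0.017,0],
    [-1,0,0,0,0]
  ]
}}

```text
clock: 35.1
eef_pos: [425.2, 354.3, 118.9]
eef_rot: [-3.141, 0.001, 1.389]
wrist_force: [-0.1, 0.4, 0.6]
finger_gap: 0.2
finger_force: 0.0
```

Run:
```python
from h import *
from cell import manip
c=snap("side","d3side"); print(dcase(c))
s=manip.read_state(); print(uf(s["eef_pos"]),s["finger_gap"])
cc=snap("scene","d3scene"); print(cases(c))
P=uf(cloud(c)); m=(c["z_map"]>0)&(P[...,2]>125)&(P[...,2]<150)&(P[...,0]<-265)&(P[...,0]>-305)&(abs(P[...,1])<70); print(m.sum(),np.percentile(P[m],[2,50,98],0).round(1))
```

```text
(1498, 'tilt x,y', array([-1.2,  0.2]), [[-199.4, -41.5, 144.7], [-180.1, 7.0, 147.5], [-159.7, 45.8, 149.8]])
[-3.24414564e+02  1.61883408e-01  1.19929777e+02] 0.6377632404910114
{}
434 [[-290.8  -31.3  135. ]
 [-286.6   23.8  140.5]
 [-267.1   54.6  143.7]]
```

The case is still upright. The fingers are shut before the handle, so I'll push smoothly.

Call:
{"method": "arm_command", "body": {
  "plan": [
    [-1,0,0.01,0,0],
    [-1,0,0.006,0,0],
    [-1,0,0.003,0,0],
    [-1,0,0.003,0,0],
    [-1,0,0.005,0,0],
    [-1,0,0.008,0,0],
    [-1,0,0.01,0,0],
    [-1,0,0.01,0,0],
    [-1,0,0.01,0,0],
    [-1,0,0.01,0,0],
    [-1,0,0.01,0,0],
    [-1,0,0.01,0,0],
    [-1,0,0.01,0,0],
    [-1,0,0.01,0,0],
    [-1,0,0.01,0,0],
    [-1,0,0.01,0,0],
    [-1,0,0.008,0,0],
    [-1,0,0.006,0,0],
    [-1,0,0.004,0,0],
    [-1,0,0,0,0]
  ]
}}

```text
clock: 37.7
eef_pos: [576.0, 326.7, 119.4]
eef_rot: [3.141, 0.0, 1.389]
wrist_force: [0.3, 0.2, -0.2]
finger_gap: 0.7
finger_force: 0.0
```

Call:
{"method": "arm_command", "body": {
  "plan": [
    [-1,0,0.004,0,0],
    [-1,0,0.003,0,0],
    [-1,0,0.002,0,0],
    [-1,0,0,0,0]
  ]
}}

```text
clock: 38.2
eef_pos: [584.8, 325.2, 119.5]
eef_rot: [3.141, -0.0, 1.389]
wrist_force: [-0.7, 0.9, -0.4]
finger_gap: 0.8
finger_force: 0.0
```

Run:
```python
from h import *
from cell import manip
np.set_printoptions(precision=1,suppress=True)
c=snap("side","d4side"); s=manip.read_state(); print(uf(s["eef_pos"]),s["wrist_force"])
P=uf(cloud(c)); g=P[(c["z_map"]>0)&(mask(c,(55,120,25),(75,255,255))>0)&(P[...,2]>60)&(P[...,0]<-60)&(abs(P[...,1])<130)]
print("front",np.percentile(g,[2,10,50],0).ravel())
```

```text
[-162.5   -0.1  119.5] [0.7 0.  0.5]
front [-112.7  -75.3   65.2 -112.   -11.9   73.2 -110.4   49.8  122.5]
```

Call:
{"method": "arm_command", "body": {
  "plan": [
    [-1,0,0.002,0,0],
    [-1,0,0.002,0,0],
    [-1,0,0,0,0]
  ]
}}

```text
clock: 38.62
eef_pos: [585.2, 325.2, 119.5]
eef_rot: [-3.134, 0.002, 1.39]
wrist_force: [-27.9, -1.0, 11.0]
finger_gap: 0.9
finger_force: 13.9
```

At the stop. I'll back off, rise clear and check.

Call:
{"method": "arm_command", "body": {
  "plan": [
    [-1,0,-0.01,0,0],
    [-1,0,-0.03,0,0],
    [-1,0,-0.03,-0.01,0],
    [-1,0,0,-0.04,0],
    [-1,0,0,-0.04,0],
    [-1,0,0,0,0],
    [-1,0,0,0,0]
  ]
}}

```text
clock: 39.5
eef_pos: [519.6, 337.0, 208.7]
eef_rot: [-3.141, 0.001, 1.389]
wrist_force: [-0.8, -0.5, -0.1]
finger_gap: 0.4
finger_force: 0.0
```

Run:
```python
from h import *
np.set_printoptions(precision=1,suppress=True)
c=snap("side","e1side"); b=snap("scene","e1scene")
print(cases(c)); print(cases(b))
P=uf(cloud(c)); g=P[(c["z_map"]>0)&(mask(c,(55,120,25),(75,255,255))>0)&(P[...,2]>60)&(P[...,0]<-60)&(abs(P[...,1])<130)]
print("front",np.percentile(g,[2,10,50],0).ravel())
o=cv2.hconcat([cv2.resize(c["img"][120:470,20:430],(410,350)),cv2.resize(b["img"][120:370,200:500],None,fx=1.3,fy=1.4)[:350]]); cv2.imwrite("pics/e1.png",o)
```

```text
{'L': {'n': np.int64(293), 'tilt': np.float64(33.7), 'roll': np.float64(0.6), 'w': np.float64(377.9), 'u': [406.0, 444.3], 'y': [-180.5, -85.5], 'cen': [555.2, -127.2, 115.8]}, 'R': {'n': np.int64(115), 'tilt': np.float64(39.1), 'roll': np.float64(2.0), 'w': np.float64(382.1), 'u': [418.1, 451.3], 'y': [-409.0, -316.9], 'cen': [561.1, -352.6, 118.3]}}
{'L': {'n': np.int64(223), 'tilt': np.float64(33.7), 'roll': np.float64(-0.4), 'w': np.float64(378.3), 'u': [410.3, 448.2], 'y': [-189.3, -95.6], 'cen': [560.8, -142.7, 113.8]}, 'R': {'n': np.int64(316), 'tilt': np.float64(43.7), 'roll': np.float64(0.3), 'w': np.float64(380.1), 'u': [422.7, 460.3], 'y': [-418.4, -324.8], 'cen': [570.6, -370.7, 109.5]}}
front [-112.7  -88.6   65.1 -111.9  -63.4   73.7 -110.3   35.9  124.3]
```

View pics/e1.png

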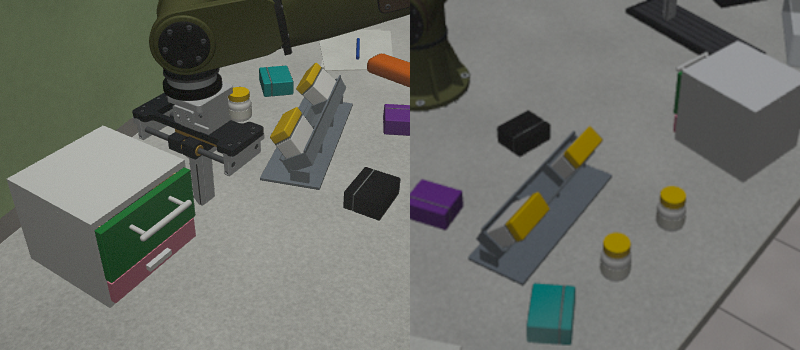

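The drawer is shut: green front flush at crop (145,220). The left and right cases are in their own pockets, the right about 10 mm off its seat, within the 18 mm limit. Jars and pouch are untouched and the robot is clear. Handing in.

```bash
python3 -c "
from cell import ticket
print(ticket.sign_off())"
```

```text
the job is handed in; nothing more can be done
None
```

Job handed in at about 40 s with no verdict returned: the middle case was the heavy one (about 5 N) and stood upright in the drawer before I pushed it fully shut; the left and right cases are back in their own pockets, the right one leaning further with its foot about 10 mm off its seat (limit 18 mm).

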